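Sweep the hole-saw cores into the scrap bin

TASK

Clear the drilling waste off the bench: with the fingers, sweep the four loose round wooden cores along the bench top and over its far edge into the scrap bin that hangs there. Only push them, never pick one up, carry it or lift it off the bench. Leave the hole saw, the drilled board and the vise standing where they are.

Things in the scene. Friction and masses are not known exactly. Their poses are not given: they have to be found in the camera images.
- core1_center (a point): loose wooden disc sawn out by the hole saw, 38 mm diameter, 18 mm thick, about 15 g, with a 6.5 mm pilot hole in its middle, lying flat on the bench; the point is its centre, 9 mm above its underside; the four cores are alike
- core2_center (a point): loose wooden disc sawn out by the hole saw, 38 mm diameter, 18 mm thick, about 15 g, with a 6.5 mm pilot hole in its middle, lying flat on the bench; the point is its centre, 9 mm above its underside; the four cores are alike
- core3_center (a point): loose wooden disc sawn out by the hole saw, 38 mm diameter, 18 mm thick, about 15 g, with a 6.5 mm pilot hole in its middle, lying flat on the bench; the point is its centre, 9 mm above its underside; the four cores are alike
- core4_center (a point): loose wooden disc sawn out by the hole saw, 38 mm diameter, 18 mm thick, about 15 g, with a 6.5 mm pilot hole in its middle, lying flat on the bench; the point is its centre, 9 mm above its underside; the four cores are alike
- bin_mouth (a point): centre of the mouth of an open sheet-metal scrap bin fixed to the bench's far edge, level with its rim, 6 mm below the bench top. Bin outside 160 mm along x, 360 mm along y, 140 mm deep, walls 4 mm, square to the world. The bench top's straight far edge (along y) lies 82 mm from this point towards the robot, 2 mm off the bin; beyond the edge beside the bin is only the floor
- hole_saw: bystander among the cores: steel hole saw standing on its teeth, cup 44 mm diameter and 38 mm high, shank up to 68 mm; 160 g, tips and slides easily; origin at the centre of its underside. The cores and the saw lie scattered, roughly 100 mm apart from side to side, in any order
- board: bystander: loose pine board lying flat, 250 x 80 x 18 mm with four 44 mm holes in a row; origin at the centre of its underside, x along its length; lies to one side of the cores, the vise to the other
- vise: bystander: blue drill-press vise, loose, 3.5 kg; bed 210 mm along its x, 150 mm over its ears along its y, 68 mm high, screw and tommy bar reach 155 mm from the origin towards its -x; origin at the centre of the underside of its bed

How it is judged:
By the outcome, as a careful person would: the job done as asked, in the order asked, and still so for the second after the job is handed in, with the robot touching nothing.
It also fails if it takes over 61 s, if anything falls off the work surface, if the arm or the gripper's body presses on something with over 40 N, if the wrist force passes 120 N, or if a joint passes its speed limit or range.

ROBOT

A 6-joint arm with a two-finger parallel gripper is mounted at the origin on the work surface. World frame = base frame: x ahead of the robot, y to its left, z up, the work surface at z = 0. Lengths are in mm, angles in rad, forces in N, time in s.
With the tool pointing down it reaches from about 350 to 925 mm from the base axis. Payload 6.4 kg.
Tool frame: the origin (TCP) lies midway between the tips of the shut fingers; the grasp point (between the pads) lies 19 mm behind it; z points along the fingers, y is the line along which they close (so a half turn about z gives the same grasp; the last joint's range is limited). The gripper opens to 85 mm and grips with 20 to 120 N. Pads are 22 mm wide; open, the fingers measure 114 mm over their backs; the gripper's body (76 mm by 85 mm) begins 54 mm behind the grasp point. The pads swing forward as they close: fully open they stand 13 mm farther back than shut.
Start: joints at [0.943, 0.245, 1.558, -0, 1.339, -0.174], TCP at [284.949, 584.225, 231.29] pointing down, gripper open.
Joint ranges: [-3.13, 3.13], [-1.02, 2.26], [0.13, 2.54], [-0.95, 4.09], [0.21, 2.88], [-2.74, 2.74]. Speed limits (rad/s): [2.57, 2.57, 3.14, 3.14, 3.14, 3.14].

INTERFACE

Orientations are given as a unit quaternion [x, y, z, w].
In Python, from plant import env, vision, order gives the robot as it stands.
- The arm moves only by the shell command python3 -m crank 'ROWS' [FORCE]. ROWS is JSON, a list of rows, each an object with "offset": the shift along the tool's x, y, z in cm, a list of three; "dr": the turn, a rotation vector about the tool's x, y, z in degrees, a list of three; "jaw": the closure, from -1 (fully open) to 1 (shut), so that 0 is half open. A call has 1 to 12 rows; each row shifts and turns the commanded pose from where the row before left it, along the tool's axes as they then stand; what a row does not reach is not made up. A row lasts 1/10 s, in which the tool goes at most 50 mm and 8.59 degrees, less where a joint would pass 70% of its speed; a pose out of reach is approached as far as the arm can. A call with a gripper value outside its range is refused whole. The fingers move at their own pace and stop on an object; FORCE is the grip in N (left out, the last holds). Time passes only in rows, so rows that do not move let the fingers close. It gives the time, the measured TCP pose, the force, the opening and the grip force at its end, in the units of the state.
- env.get_state(): the state, without advancing time (a new reading comes with each control period).
- vision.camera(name): name is "scene" or "top"; returns the picture (420x560x3 uint8, red, green, blue); there is no depth.
- vision.calibration(name): a dict with "fx", "fy", "cx", "cy" (pixels), "k1" (the pictures are not rectified: a ray, as slopes to the right and down, at radius r is drawn at 1 + k1 r^2 times it, then the intrinsics apply), "eye" and "attitude" of the camera in the world. Camera axes: x right, y down, z forward; pixel columns grow to the right and rows downward; lengths in mm; the calibration is good to about 2 mm. A picture is of the moment at which its call begins. calibration takes no time and is no camera call.
- order.finish_job(): hands the job in; it is judged then, once.
The state is a dict: "time_s": time; "joint_pos": joint angles; "joint_velocities": joint speeds; "joint_torque": joint torques, N m; "tool_pos": TCP position; "ee_rot": TCP orientation; "contact_force": force on the tool from outside, world axes, zero at the start; "torque": the same for the moment, N m; "opening": opening from 0.0 (shut) to 1.0 (fully open); "grasp_force": force on a finger pad.
Only numpy, scipy, OpenCV 4.12 (cv2) and the standard library are available. Lean on these libraries where they do the work, as an engineer would, in place of code of your own. Each camera call takes 0.05 s, during which the arm holds its last target. There are 200 camera calls.

## Working session

There is one attempt and no reset: what is moved stays moved. The work goes in short steps, Python scripts to look and compute and a shell command to move; the robot and the scene stay as the last step left them, time stands still between calls to the robot, and variables do not carry over. Pictures are saved under pics/ and viewed, at most 10 in all, crops included, and the job is handed in when it is done.

```bash
ls; mkdir -p pics; python3 - <<'E'
from plant import env, vision
import cv2
for n in("top","scene"):
    cv2.imwrite(f"pics/{n}0.png",vision.camera(n)[:,:,::-1]); print(vision.calibration(n))
print(env.get_state())
E
```

```text
pics
{'fx': 503.43130581730503, 'fy': 503.43130581730503, 'cx': 286.86635320930054, 'cy': 215.98210123405323, 'k1': -0.0393216290120645, 'eye': array([ 484.97418249,    7.78924654, 1404.43260826]), 'attitude': array([ 0.71648267, -0.69623954,  0.02903487, -0.03255865])}
{'fx': 402.90272531938456, 'fy': 402.90272531938456, 'cx': 280.54981018121, 'cy': 201.21633691781133, 'k1': 0.01890010530915775, 'eye': array([1066.09640883,   -9.53936859,  864.91829897]), 'attitude': array([ 0.7225255 ,  0.63941584, -0.17965738, -0.19190493])}
{'time_s': 0.1, 'joint_pos': array([ 9.42876753e-01,  2.45787937e-01,  1.55889432e+00, -1.11454515e-05,
        1.33873411e+00, -1.74105914e-01]), 'joint_velocities': array([-0.00062974, -0.00091708, -0.00272634,  0.00121606, -0.00069113,
       -0.00078456]), 'joint_torque': array([-8.36329709e-04, -4.30667996e+01, -3.27130258e+01, -2.19561662e-04,
        2.83689726e-03,  1.74617696e-05]), 'tool_pos': array([284.65281749, 583.78701011, 230.26138757]), 'ee_rot': array([ 2.24963374e-01,  9.74366794e-01, -8.41634181e-04, -3.50952975e-04]), 'contact_force': array([ 0.05620549, -0.32607343,  0.23568421]), 'torque': array([ 0.05854097, -0.00687273,  0.03843966]), 'grasp_force': 0.0, 'opening': 1.0029328312543215}
```

View pics/top0.png

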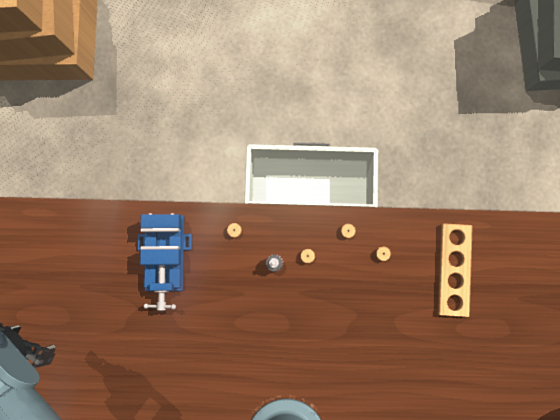

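View pics/scene0.png

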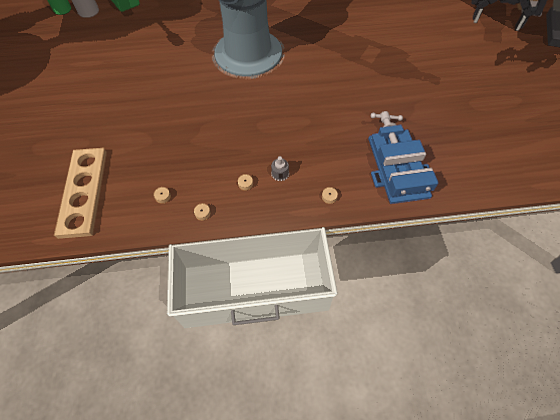

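The top view shows cores at about (234,230), (307,256), (348,231) and (383,254), and the saw at (274,263). The bin spans columns 248–377, so the two outer cores need a sideways push first. The vise is at the left and the board at the right; the scene view agrees.

```bash
cat > h.py <<'E'
from plant import env, vision
import numpy as np, cv2
from scipy.spatial.transform import Rotation as R
def cast(n,px,z):
    c=vision.calibration(n); px=np.array(px,float).reshape(-1,1,2)
    K=np.array([[c['fx'],0,c['cx']],[0,c['fy'],c['cy']],[0,0,1]])
    u=cv2.undistortPoints(px,K,np.array([c['k1'],0,0,0,0])).reshape(-1,2)
    d=R.from_quat(c['attitude']).apply(np.c_[u,np.ones(len(u))])
    return c['eye']+d*((z-c['eye'][2])/d[:,2])[:,None]
def blobs(n,img=None):
    im=vision.camera(n) if img is None else img
    h=cv2.cvtColor(im,cv2.COLOR_RGB2HSV)
    m=cv2.inRange(h,(8,60,150),(28,200,255))
    m=cv2.morphologyEx(m,cv2.MORPH_CLOSE,np.ones((3,3)))
    out=[]
    for k in cv2.findContours(m,cv2.RETR_EXTERNAL,cv2.CHAIN_APPROX_NONE)[0]:
        a=cv2.contourArea(k)
        if 60<a<500:
            (x,y),r=cv2.minEnclosingCircle(k); out.append((x,y,r,a))
    return np.array(out)
def show(n):
    b=blobs(n)
    for p,w in zip(b,cast(n,b[:,:2],18 if n=="top" else 14)): print(n,p.round(1),w.round(0))
E
python3 - <<'E'
from h import *
show("top");show("scene")
print("saw",cast("top",[(274.5,262.5)],60),cast("scene",[(280,157)],68))
print("binrim",cast("top",[(248,146),(377,149),(378,206),(246,205)],-6).round())
print("edge",cast("top",[(20,198),(540,211)],0).round())
print("board",cast("top",[(443,224),(472,224),(469,317),(440,316)],18).round())
print("vise ear",cast("top",[(191,242)],15).round(), "right bed",cast("top",[(185,215),(182,290)],60).round())
E
```

```text
top [307.6 255.5   7.4 149. ] [499. -44.  18.]
top [382.6 253.1   7.7 149.5] [ 511. -250.   18.]
top [348.2 230.1   7.4 156. ] [ 572. -154.   18.]
top [234.  229.5   7.4 149. ] [564. 161.  18.]
scene [446.  219.  113.7 126. ] [665. 420.  14.]
scene [202.  211.4   8.6 181. ] [ 572. -155.   14.]
scene [329.1 194.9   8.2 180. ] [565. 158.  14.]
scene [161.5 194.5   8.3 159. ] [ 511. -254.   14.]
scene [244.8 181.9   8.1 160.5] [500. -46.  14.]
saw [[477.19365929  45.49750948  60.        ]] [[473.94386723  47.92197793  68.        ]]
binrim [[ 805.  133.   -6.]
 [ 807. -235.   -6.]
 [ 644. -239.   -6.]
 [ 636.  133.   -6.]]
edge [[ 637.  778.    0.]
 [ 642. -698.    0.]]
board [[ 596. -416.   18.]
 [ 598. -497.   18.]
 [ 343. -489.   18.]
 [ 344. -409.   18.]]
vise ear [[527. 279.  15.]] right bed [[597. 290.  60.]
 [397. 289.  60.]]
```

```bash
python3 -m crank '[{"offset":[0,0,0],"dr":[0,0,6.3],"jaw":0.4},{"offset":[0,0,0],"dr":[0,0,6.3],"jaw":0.4},{"offset":[0,0,0],"dr":[0,0,6.3],"jaw":0.4},{"offset":[-4,-1,0.8],"dr":[0,0,0],"jaw":0.4},{"offset":[-4,-1,0.8],"dr":[0,0,0],"jaw":0.4},{"offset":[-4,-1,0.8],"dr":[0,0,0],"jaw":0.4},{"offset":[-4,-1,0.8],"dr":[0,0,0],"jaw":0.4},{"offset":[-4,-1,0.8],"dr":[0,0,0],"jaw":0.4},{"offset":[-4,-1,0.8],"dr":[0,0,0],"jaw":0.4},{"offset":[-4,-1,0.8],"dr":[0,0,0],"jaw":0.4},{"offset":[-4,-1,0.8],"dr":[0,0,0],"jaw":0.4},{"offset":[-4,-1,0.8],"dr":[0,0,0],"jaw":0.4}]'
cat >> h.py <<'E'
def go(x,y,z,yaw=None):
    "offset in cm along tool axes to reach (x,y,z); turn (deg about tool z) to bring the push axis -x_tool to yaw"
    s=env.get_state(); r=R.from_quat(s['ee_rot']); M=r.as_matrix()
    cur=np.degrees(np.arctan2(-M[1,0],-M[0,0]))
    print("t",round(s['time_s'],1),"pos",s['tool_pos'].round(1),"pushdir",round(cur,1),"tilt",M[2].round(3),"F",s['contact_force'].round(1),"open",round(s['opening'],2))
    if yaw is not None:
        print("turn",round(cur-yaw,1)); r=R.from_euler('z',yaw-cur,degrees=True)*r
    print("offset after turn",(r.inv().apply(np.array([x,y,z])-s['tool_pos'])/10).round(2))
E
python3 -c "
from h import *
go(533,192,7,-45)"
```

```text
time_s: 1.4
tool_pos: [476.9, 264.8, 159.0]
ee_rot: [0.382, 0.924, 0.0, 0.0]
contact_force: [1.0, 0.8, -0.5]
opening: 0.301
grasp_force: 0.0
t 1.4 pos [476.9 264.8 159. ] pushdir -44.9 tilt [ 0.  0. -1.] F [ 1.   0.8 -0.5] open 0.3
turn 0.1
offset after turn [-9.11 -1.19 15.2 ]
```

```bash
python3 -m crank '[{"offset":[-3,-0.4,1.2],"dr":[0,0,0],"jaw":0.4},{"offset":[-3,-0.4,2],"dr":[0,0,0],"jaw":0.4},{"offset":[-3.1,-0.4,2],"dr":[0,0,0],"jaw":0.4},{"offset":[0,0,3],"dr":[0,0,0],"jaw":0.4},{"offset":[0,0,3],"dr":[0,0,0],"jaw":0.4},{"offset":[0,0,2],"dr":[0,0,0],"jaw":0.4},{"offset":[0,0,1],"dr":[0,0,0],"jaw":0.4},{"offset":[0,0,0.6],"dr":[0,0,0],"jaw":0.4},{"offset":[0,0,0],"dr":[0,0,0],"jaw":0.4}]'
python3 -c "
from h import *
go(655,70,7,-45)
cv2.imwrite('pics/s1.png',cv2.resize(vision.camera('scene')[120:300,200:440,::-1],None,fx=3,fy=3))"
```

```text
time_s: 2.3
tool_pos: [532.4, 193.7, 11.2]
ee_rot: [0.382, 0.924, -0.0, -0.0]
contact_force: [0.4, 0.3, 0.4]
opening: 0.301
grasp_force: 0.0
t 2.3 pos [532.4 193.7  11.2] pushdir -44.9 tilt [ 0. -0. -1.] F [0.4 0.3 0.4] open 0.3
turn 0.1
offset after turn [-17.42  -0.08   0.42]
```

View pics/s1.png

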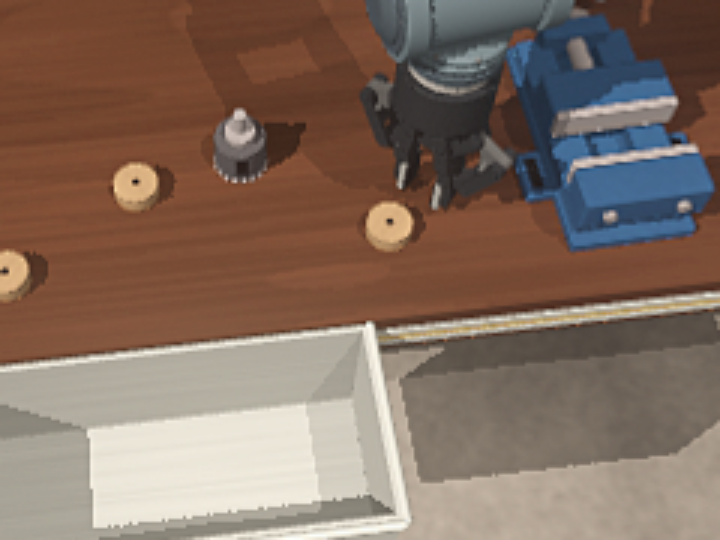

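The fork is squarely behind the core (core at crop 390,225) and clear of the vise. Now the diagonal push.

```bash
python3 -m crank '[{"offset":[-0.5,0,0.3],"dr":[0,0,0],"jaw":0.4},{"offset":[-0.7,0,0],"dr":[0,0,0],"jaw":0.4},{"offset":[-0.8,0,0],"dr":[0,0,0],"jaw":0.4},{"offset":[-0.8,0,0],"dr":[0,0,0],"jaw":0.4},{"offset":[-0.8,0,0],"dr":[0,0,0],"jaw":0.4},{"offset":[-0.8,0,0],"dr":[0,0,0],"jaw":0.4},{"offset":[-0.8,0,0],"dr":[0,0,0],"jaw":0.4},{"offset":[-0.8,0,0],"dr":[0,0,0],"jaw":0.4},{"offset":[-0.8,0,0],"dr":[0,0,0],"jaw":0.4},{"offset":[-0.8,0,0],"dr":[0,0,0],"jaw":0.4},{"offset":[-0.8,0,0],"dr":[0,0,0],"jaw":0.4}]'
python3 -c "
from h import *
go(655,70,7,-45);show('scene')"
```

```text
time_s: 3.45
tool_pos: [592.4, 133.8, 8.3]
ee_rot: [0.382, 0.924, -0.0, -0.0]
contact_force: [-0.7, 0.3, 0.1]
opening: 0.301
grasp_force: 0.2
t 3.5 pos [592.4 133.8   8.3] pushdir -44.9 tilt [ 0. -0. -1.] F [-0.7  0.3  0.1] open 0.3
turn 0.1
offset after turn [-8.94 -0.09  0.13]
scene [446.  219.  113.7 126. ] [665. 420.  14.]
scene [314.9 213.8   8.4 183. ] [613. 115.  14.]
scene [202.  211.4   8.6 183. ] [ 572. -155.   14.]
scene [161.5 194.5   8.3 164. ] [ 511. -254.   14.]
scene [244.4 181.7   8.1 161.5] [499. -46.  14.]
```

```bash
python3 -m crank '[{"offset":[-0.8,0,0],"dr":[0,0,0],"jaw":0.4},{"offset":[-0.8,0,0],"dr":[0,0,0],"jaw":0.4},{"offset":[-0.8,0,0],"dr":[0,0,0],"jaw":0.4},{"offset":[-0.8,0,0],"dr":[0,0,0],"jaw":0.4},{"offset":[-0.8,0,0],"dr":[0,0,0],"jaw":0.4},{"offset":[-0.8,0,0],"dr":[0,0,0],"jaw":0.4},{"offset":[-0.8,0,0],"dr":[0,0,0],"jaw":0.4},{"offset":[-0.8,0,0],"dr":[0,0,0],"jaw":0.4},{"offset":[-0.8,0,0],"dr":[0,0,0],"jaw":0.4},{"offset":[0,0,0],"dr":[0,0,0],"jaw":0.4},{"offset":[0,0,0],"dr":[0,0,0],"jaw":0.4}]'
python3 -c "
from h import *
go(455,-45,100,0);show('scene')
cv2.imwrite('pics/s2.png',cv2.resize(vision.camera('scene')[120:340,140:400,::-1],None,fx=2.5,fy=2.5))"
```

```text
time_s: 4.6
tool_pos: [642.9, 83.4, 8.2]
ee_rot: [0.382, 0.924, -0.0, -0.0]
contact_force: [-0.1, 1.0, -0.1]
opening: 0.306
grasp_force: 0.0
t 4.6 pos [642.9  83.4   8.2] pushdir -44.9 tilt [ 0. -0. -1.] F [-0.1  1.  -0.1] open 0.31
turn -44.9
offset after turn [ 18.79 -12.84  -9.17]
scene [300.9 259.1   7.4 147.5] [724.  65.  14.]
scene [446.  219.  113.7 125. ] [665. 420.  14.]
scene [202.  211.4   8.6 183. ] [ 572. -155.   14.]
scene [161.5 194.5   8.3 164. ] [ 511. -254.   14.]
scene [245.  182.    8.1 153. ] [500. -45.  14.]
```

View pics/s2.png

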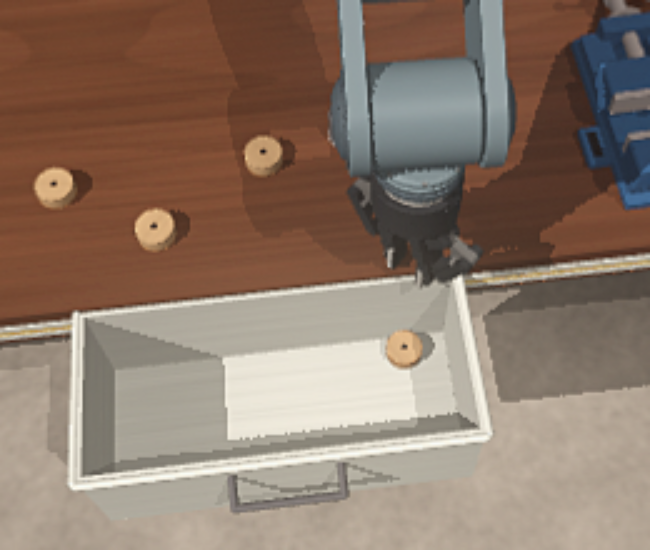

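Core 1 lies in the bin (crop 405,348). Next is the core at (500,-45).

```bash
python3 -m crank '[{"offset":[0,0,-2],"dr":[0,0,0],"jaw":0.4},{"offset":[0,0,-4],"dr":[0,0,0],"jaw":0.4},{"offset":[0,0,-4],"dr":[0,0,-7.5],"jaw":0.4},{"offset":[0,0,-1],"dr":[0,0,-7.5],"jaw":0.4},{"offset":[0,0,0],"dr":[0,0,-7.5],"jaw":0.4},{"offset":[0,0,0],"dr":[0,0,-7.5],"jaw":0.4},{"offset":[0,0,0],"dr":[0,0,-7.5],"jaw":0.4},{"offset":[0,0,0],"dr":[0,0,-7.4],"jaw":0.4},{"offset":[3.2,-3.2,0],"dr":[0,0,0],"jaw":0.4},{"offset":[3.2,-3.2,0],"dr":[0,0,0],"jaw":0.4},{"offset":[3.2,-3.2,0],"dr":[0,0,0],"jaw":0.4},{"offset":[3.2,-3.2,0],"dr":[0,0,0],"jaw":0.4}]'
python3 -m crank '[{"offset":[3,0,0],"dr":[0,0,0],"jaw":0.4},{"offset":[3,0,0],"dr":[0,0,0],"jaw":0.4},{"offset":[0,0,0],"dr":[0,0,0],"jaw":0.4}]'
python3 -c "
from h import *
go(455,-45,7,0)"
```

```text
time_s: 5.9
tool_pos: [513.3, -45.0, 118.1]
ee_rot: [-0.001, 1.0, -0.0, -0.0]
contact_force: [-0.0, -1.0, 0.2]
opening: 0.298
grasp_force: 0.0
time_s: 6.2
tool_pos: [451.4, -43.7, 117.1]
ee_rot: [0.0, 1.0, 0.0, -0.002]
contact_force: [0.0, -0.1, -0.9]
opening: 0.295
grasp_force: 0.0
t 6.2 pos [451.4 -43.7 117.1] pushdir -0.0 tilt [ 0.003  0.001 -1.   ] F [ 0.  -0.1 -0.9] open 0.3
turn -0.0
offset after turn [-0.4  -0.14 11.  ]
```

```bash
python3 -m crank '[{"offset":[0,-0.1,3],"dr":[0,0,0],"jaw":0.4},{"offset":[0,0,3],"dr":[0,0,0],"jaw":0.4},{"offset":[0,0,3],"dr":[0,0,0],"jaw":0.4},{"offset":[0,0,1.5],"dr":[0,0,0],"jaw":0.4},{"offset":[0,0,0.5],"dr":[0,0,0],"jaw":0.4},{"offset":[-0.6,0,0],"dr":[0,0,0],"jaw":0.4},{"offset":[-0.8,0,0],"dr":[0,0,0],"jaw":0.4},{"offset":[-0.8,0,0],"dr":[0,0,0],"jaw":0.4},{"offset":[-0.8,0,0],"dr":[0,0,0],"jaw":0.4},{"offset":[-1,0,0],"dr":[0,0,0],"jaw":0.4},{"offset":[-1,0,0],"dr":[0,0,0],"jaw":0.4},{"offset":[-1,0,0],"dr":[0,0,0],"jaw":0.4}]'
python3 -c "
from h import *
go(650,-45,7,0);show('scene')"
```

```text
time_s: 7.4
tool_pos: [515.9, -45.5, 8.4]
ee_rot: [-0.0, 1.0, -0.0, 0.0]
contact_force: [-0.9, 0.0, 1.0]
opening: 0.294
grasp_force: 0.1
t 7.4 pos [515.9 -45.5   8.4] pushdir 0.0 tilt [-0. -0. -1.] F [-0.9  0.   1. ] open 0.29
turn 0.0
offset after turn [-13.41   0.05   0.15]
scene [300.9 259.1   7.4 149. ] [724.  65.  14.]
scene [446.  219.  113.7 126. ] [665. 420.  14.]
scene [202.  211.4   8.6 184. ] [ 572. -155.   14.]
scene [246.  196.7   8.3 169.5] [544. -46.  14.]
scene [161.5 194.5   8.3 164. ] [ 511. -254.   14.]
```

```bash
python3 -m crank '[{"offset":[-1,0,0],"dr":[0,0,0],"jaw":0.4},{"offset":[-1,0,0],"dr":[0,0,0],"jaw":0.4},{"offset":[-1,0,0],"dr":[0,0,0],"jaw":0.4},{"offset":[-1,0,0],"dr":[0,0,0],"jaw":0.4},{"offset":[-1,0,0],"dr":[0,0,0],"jaw":0.4},{"offset":[-1,0,0],"dr":[0,0,0],"jaw":0.4},{"offset":[-1,0,0],"dr":[0,0,0],"jaw":0.4},{"offset":[-1,0,0],"dr":[0,0,0],"jaw":0.4},{"offset":[-1,0,0],"dr":[0,0,0],"jaw":0.4},{"offset":[-0.8,0,0],"dr":[0,0,0],"jaw":0.4},{"offset":[-0.8,0,0],"dr":[0,0,0],"jaw":0.4},{"offset":[-0.8,0,0],"dr":[0,0,0],"jaw":0.4}]'
python3 -m crank '[{"offset":[-0.8,0,0],"dr":[0,0,0],"jaw":0.4},{"offset":[0,0,0],"dr":[0,0,0],"jaw":0.4},{"offset":[0,0,0],"dr":[0,0,0],"jaw":0.4}]'
python3 -c "
from h import *
go(525,-154,75,0);show('scene')"
```

```text
time_s: 8.65
tool_pos: [629.5, -45.5, 8.2]
ee_rot: [-0.0, 1.0, 0.0, -0.0]
contact_force: [-0.1, 0.0, -0.5]
opening: 0.301
grasp_force: 0.0
time_s: 8.95
tool_pos: [636.8, -45.5, 8.2]
ee_rot: [-0.0, 1.0, 0.0, -0.0]
contact_force: [0.3, 0.3, 0.2]
opening: 0.302
grasp_force: 0.0
t 8.9 pos [636.8 -45.5   8.2] pushdir 0.0 tilt [ 0.  0. -1.] F [0.3 0.3 0.2] open 0.3
turn 0.0
offset after turn [ 11.19 -10.85  -6.68]
scene [254.5 269.3   7.7 156. ] [735. -41.  14.]
scene [300.9 259.1   7.4 147.5] [724.  65.  14.]
scene [446.  219.  113.7 125. ] [665. 420.  14.]
scene [201.8 211.6   8.6 176.5] [ 572. -155.   14.]
scene [161.5 194.5   8.3 164. ] [ 511. -254.   14.]
```

The second core is in. Next is the core at (572,-154).

```bash
python3 -m crank '[{"offset":[0,0,-3],"dr":[0,0,0],"jaw":0.4},{"offset":[1,0,-4],"dr":[0,0,0],"jaw":0.4},{"offset":[3.4,-3,0],"dr":[0,0,0],"jaw":0.4},{"offset":[3.4,-4,0],"dr":[0,0,0],"jaw":0.4},{"offset":[3.4,-3.8,0],"dr":[0,0,0],"jaw":0.4},{"offset":[0,0,0],"dr":[0,0,0],"jaw":0.4},{"offset":[0,0,3],"dr":[0,0,0],"jaw":0.4},{"offset":[0,0,2.5],"dr":[0,0,0],"jaw":0.4},{"offset":[0,0,1.5],"dr":[0,0,0],"jaw":0.4},{"offset":[0,0,0],"dr":[0,0,0],"jaw":0.4}]'
python3 -c "
from h import *
go(650,-154,7,0);show('scene')"
```

```text
time_s: 10.0
tool_pos: [525.5, -149.6, 6.0]
ee_rot: [-0.0, 1.0, 0.001, -0.002]
contact_force: [-0.5, -0.5, -0.3]
opening: 0.301
grasp_force: 0.0
t 10.0 pos [ 525.5 -149.6    6. ] pushdir 0.0 tilt [ 0.004  0.002 -1.   ] F [-0.5 -0.5 -0.3] open 0.3
turn 0.0
offset after turn [-12.45  -0.44  -0.15]
scene [254.5 269.3   7.7 155.5] [735. -41.  14.]
scene [300.9 259.1   7.4 147.5] [724.  65.  14.]
scene [446.  219.  113.7 125. ] [665. 420.  14.]
scene [202.  211.4   8.6 184. ] [ 572. -155.   14.]
scene [161.5 194.5   8.3 164. ] [ 511. -254.   14.]
```

```bash
python3 -m crank '[{"offset":[0,-0.2,0],"dr":[0,0,0],"jaw":0.4},{"offset":[-0.7,0,0],"dr":[0,0,0],"jaw":0.4},{"offset":[-0.8,0,0],"dr":[0,0,0],"jaw":0.4},{"offset":[-0.8,0,0],"dr":[0,0,0],"jaw":0.4},{"offset":[-0.8,0,0],"dr":[0,0,0],"jaw":0.4},{"offset":[-0.8,0,0],"dr":[0,0,0],"jaw":0.4},{"offset":[-0.8,0,0],"dr":[0,0,0],"jaw":0.4}]'
python3 -c "
from h import *
go(650,-154,7,0);show('scene')"
```

```text
time_s: 10.75
tool_pos: [575.0, -152.8, 8.3]
ee_rot: [-0.0, 1.0, -0.0, 0.0]
contact_force: [-0.6, -0.1, 0.4]
opening: 0.301
grasp_force: 0.1
t 10.8 pos [ 575.  -152.8    8.3] pushdir 0.0 tilt [-0. -0. -1.] F [-0.6 -0.1  0.4] open 0.3
turn 0.0
offset after turn [-7.5  -0.12  0.13]
scene [254.5 269.3   7.7 155.5] [735. -41.  14.]
scene [300.9 259.1   7.4 147.5] [724.  65.  14.]
scene [203.2 222.4   8.6 189. ] [ 602. -152.   14.]
scene [446.  219.  113.7 125. ] [665. 420.  14.]
scene [161.4 194.7   8.1 148. ] [ 511. -254.   14.]
```

```bash
python3 -m crank '[{"offset":[-0.9,0,0],"dr":[0,0,0],"jaw":0.4},{"offset":[-0.9,0,0],"dr":[0,0,0],"jaw":0.4},{"offset":[-0.9,0,0],"dr":[0,0,0],"jaw":0.4},{"offset":[-0.9,0,0],"dr":[0,0,0],"jaw":0.4},{"offset":[-0.9,0,0],"dr":[0,0,0],"jaw":0.4},{"offset":[-0.9,0,0],"dr":[0,0,0],"jaw":0.4},{"offset":[-0.9,0,0],"dr":[0,0,0],"jaw":0.4},{"offset":[0,0,0],"dr":[0,0,0],"jaw":0.4},{"offset":[0,0,0],"dr":[0,0,0],"jaw":0.4}]'
python3 -c "
from h import *
go(472,-276,75,31);show('scene')"
```

```text
time_s: 11.7
tool_pos: [637.2, -152.8, 8.2]
ee_rot: [-0.0, 1.0, 0.0, -0.0]
contact_force: [0.7, 0.7, 0.4]
opening: 0.302
grasp_force: 0.0
t 11.7 pos [ 637.2 -152.8    8.2] pushdir 0.0 tilt [ 0.  0. -1.] F [0.7 0.7 0.4] open 0.3
turn -31.0
offset after turn [20.51 -2.05 -6.68]
scene [213.5 271.5   7.1 129.5] [ 729. -132.   14.]
scene [254.5 269.3   7.7 155.5] [735. -41.  14.]
scene [300.9 259.1   7.4 147.5] [724.  65.  14.]
scene [446.  219.  113.7 124. ] [665. 420.  14.]
```

Third in. The last core is hidden by the arm here. Next: go behind it at (472,-276), facing 31°.

```bash
python3 -m crank '[{"offset":[0,0,-3],"dr":[0,0,0],"jaw":0.4},{"offset":[0,0,-4],"dr":[0,0,-7],"jaw":0.4},{"offset":[0,0,0],"dr":[0,0,-8],"jaw":0.4},{"offset":[0,0,0],"dr":[0,0,-8],"jaw":0.4},{"offset":[0,0,0],"dr":[0,0,-8],"jaw":0.4},{"offset":[0,0,0],"dr":[0,0,0],"jaw":0.4},{"offset":[4.1,-0.4,0],"dr":[0,0,0],"jaw":0.4},{"offset":[4.1,-0.4,0],"dr":[0,0,0],"jaw":0.4},{"offset":[4.1,-0.4,0],"dr":[0,0,0],"jaw":0.4},{"offset":[4.1,-0.4,0],"dr":[0,0,0],"jaw":0.4},{"offset":[4.1,-0.4,0],"dr":[0,0,0],"jaw":0.4},{"offset":[0,0,0],"dr":[0,0,0],"jaw":0.4}]'
python3 -c "
from h import *
show('scene');show('top');go(472,-276,7,31)"
```

```text
time_s: 12.95
tool_pos: [481.7, -259.7, 77.5]
ee_rot: [-0.249, 0.968, -0.01, -0.014]
contact_force: [1.0, 0.9, -0.1]
opening: 0.3
grasp_force: 0.0
scene [213.1 271.2   7.2 131.5] [ 728. -133.   14.]
scene [254.5 269.3   7.7 155.5] [735. -41.  14.]
scene [301.2 259.2   7.5 150. ] [724.  66.  14.]
scene [446.  219.  113.7 125. ] [665. 420.  14.]
scene [161.5 194.5   8.3 165. ] [ 511. -254.   14.]
top [342.  199.4   6.2  90. ] [ 656. -135.   18.]
top [307.  197.    6.1  94. ] [660. -38.  18.]
t 13.1 pos [ 484.1 -259.1   78. ] pushdir 29.0 tilt [ 0.03  -0.013 -0.999] F [-0.   0.1  1.1] open 0.29
turn -2.0
offset after turn [ 1.69 -0.73  7.17]
```

```bash
python3 -m crank '[{"offset":[0,0,0],"dr":[0,0,0],"jaw":0.4},{"offset":[0,0,0],"dr":[0,0,0],"jaw":0.4},{"offset":[0,0,0],"dr":[0,0,0],"jaw":0.4}]'
python3 -c "
from h import *
go(472,-276,7,31);print(env.get_state()['joint_pos'])"
```

```text
time_s: 13.35
tool_pos: [484.8, -258.6, 77.9]
ee_rot: [-0.252, 0.968, -0.01, -0.013]
contact_force: [-0.6, 0.2, 0.1]
opening: 0.303
grasp_force: 0.0
t 13.3 pos [ 484.8 -258.6   77.9] pushdir 29.2 tilt [ 0.03  -0.013 -0.999] F [-0.6  0.2  0.1] open 0.3
turn -1.8
offset after turn [ 1.78 -0.74  7.16]
[-0.6807611   0.21016274  1.906966   -0.03889566  1.0236245  -2.74099305]
```

Joint 6 has reached its range limit. I'll turn the gripper half a turn the other way and push with its other side.

```bash
python3 -m crank '[{"offset":[0,0,0],"dr":[0,0,8],"jaw":0.4},{"offset":[0,0,0],"dr":[0,0,8],"jaw":0.4},{"offset":[0,0,0],"dr":[0,0,8],"jaw":0.4},{"offset":[0,0,0],"dr":[0,0,8],"jaw":0.4},{"offset":[0,0,0],"dr":[0,0,8],"jaw":0.4},{"offset":[0,0,0],"dr":[0,0,8],"jaw":0.4},{"offset":[0,0,0],"dr":[0,0,8],"jaw":0.4},{"offset":[0,0,0],"dr":[0,0,8],"jaw":0.4},{"offset":[0,0,0],"dr":[0,0,8],"jaw":0.4},{"offset":[0,0,0],"dr":[0,0,8],"jaw":0.4},{"offset":[0,0,0],"dr":[0,0,8],"jaw":0.4},{"offset":[0,0,0],"dr":[0,0,8],"jaw":0.4}]'
python3 -m crank '[{"offset":[0,0,0],"dr":[0,0,8],"jaw":0.4},{"offset":[0,0,0],"dr":[0,0,8],"jaw":0.4},{"offset":[0,0,0],"dr":[0,0,8],"jaw":0.4},{"offset":[0,0,0],"dr":[0,0,8],"jaw":0.4},{"offset":[0,0,0],"dr":[0,0,8],"jaw":0.4},{"offset":[0,0,0],"dr":[0,0,8],"jaw":0.4},{"offset":[0,0,0],"dr":[0,0,8],"jaw":0.4},{"offset":[0,0,0],"dr":[0,0,8],"jaw":0.4},{"offset":[0,0,0],"dr":[0,0,8],"jaw":0.4},{"offset":[0,0,0],"dr":[0,0,8],"jaw":0.4},{"offset":[0,0,0],"dr":[0,0,0],"jaw":0.4},{"offset":[0,0,0],"dr":[0,0,0],"jaw":0.4}]'
python3 -c "
from h import *
go(472,-276,75,-149);s=env.get_state();print(s['joint_pos'])
q=R.from_quat(s['ee_rot']);t=R.from_euler('z',31,degrees=True)*R.from_euler('x',180,degrees=True)
print(np.degrees((q.inv()*t).as_rotvec()), t.inv().apply(np.array([472,-276,75])-s['tool_pos'])/10)"
```

```text
time_s: 14.55
tool_pos: [484.6, -258.7, 77.9]
ee_rot: [0.553, 0.833, -0.017, -0.001]
contact_force: [0.9, 0.1, -0.3]
opening: 0.303
grasp_force: 0.0
time_s: 15.75
tool_pos: [484.4, -258.8, 77.9]
ee_rot: [0.958, 0.287, -0.013, 0.01]
contact_force: [0.4, 0.5, -0.0]
opening: 0.305
grasp_force: 0.0
t 15.8 pos [ 484.4 -258.8   77.9] pushdir -146.7 tilt [-0.031  0.011 -0.999] F [ 0.4  0.5 -0. ] open 0.3
turn 2.3
offset after turn [-1.94  0.83  0.36]
[-0.68147036  0.20979005  1.90744048 -0.0389621   1.02363999  0.3276655 ]
[0.67133175 1.78537884 2.34138822] [-1.94977833  0.83268142  0.29029239]
```

```bash
python3 -m crank '[{"offset":[0,0,0],"dr":[0.7,1.8,2.3],"jaw":0.4},{"offset":[-1,0.4,0],"dr":[0,0,0],"jaw":0.4},{"offset":[-1,0.4,0],"dr":[0,0,0],"jaw":0.4},{"offset":[0,0,2.5],"dr":[0,0,0],"jaw":0.4},{"offset":[0,0,2.5],"dr":[0,0,0],"jaw":0.4},{"offset":[0,0,1],"dr":[0,0,0],"jaw":0.4},{"offset":[0,0,0],"dr":[0,0,0],"jaw":0.4},{"offset":[0,0,0],"dr":[0,0,0],"jaw":0.4}]'
python3 -c "
from h import *
go(472,-276,8,-149);show('scene');print(env.get_state()['joint_pos'])
cv2.imwrite('pics/s3.png',cv2.resize(vision.camera('scene')[120:300,40:300,::-1],None,fx=3,fy=3))"
```

```text
time_s: 16.55
tool_pos: [471.5, -276.7, 18.6]
ee_rot: [0.964, 0.266, 0.0, 0.0]
contact_force: [0.8, -0.4, 0.5]
opening: 0.307
grasp_force: 0.0
t 16.6 pos [ 471.5 -276.7   18.6] pushdir -149.1 tilt [ 0.     0.001 -1.   ] F [ 0.8 -0.4  0.5] open 0.31
turn -0.1
offset after turn [ 0.08 -0.03  1.06]
scene [213.1 271.2   7.2 131.5] [ 728. -133.   14.]
scene [254.5 269.3   7.7 155.5] [735. -41.  14.]
scene [301.2 259.2   7.5 150. ] [724.  66.  14.]
scene [446.  219.  113.7 125. ] [665. 420.  14.]
scene [161.5 194.5   8.3 164. ] [ 511. -254.   14.]
[-7.38121301e-01  3.04336865e-01  1.92561909e+00  2.77227525e-04
  9.09843861e-01  2.93614497e-01]
```

View pics/s3.png

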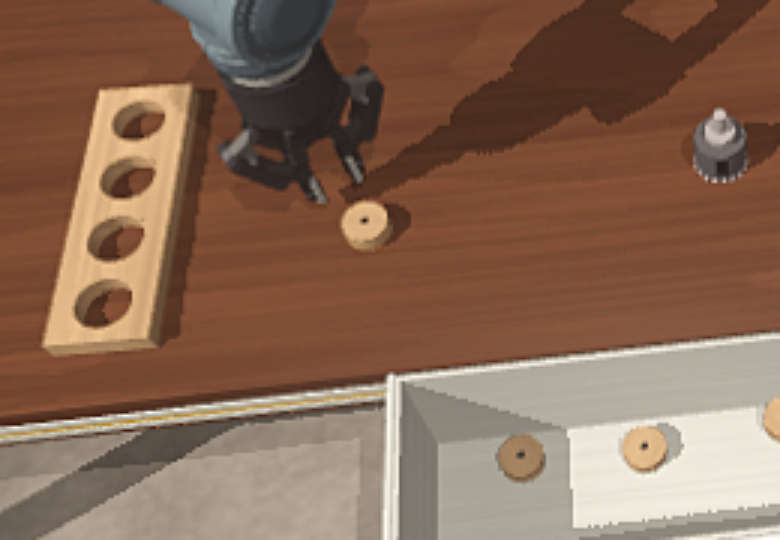

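The fork is behind the last core (crop 365,222) and clear of the board; the other cores lie in the bin. Now I lower and push along +x of the tool.

```bash
python3 -m crank '[{"offset":[0,0,1],"dr":[0,0,0],"jaw":0.4},{"offset":[0.7,0,0],"dr":[0,0,0],"jaw":0.4},{"offset":[0.8,0,0],"dr":[0,0,0],"jaw":0.4},{"offset":[0.8,0,0],"dr":[0,0,0],"jaw":0.4},{"offset":[0.8,0,0],"dr":[0,0,0],"jaw":0.4},{"offset":[0.8,0,0],"dr":[0,0,0],"jaw":0.4},{"offset":[0.8,0,0],"dr":[0,0,0],"jaw":0.4},{"offset":[0.8,0,0],"dr":[0,0,0],"jaw":0.4},{"offset":[0.8,0,0],"dr":[0,0,0],"jaw":0.4},{"offset":[0.8,0,0],"dr":[0,0,0],"jaw":0.4},{"offset":[0.8,0,0],"dr":[0,0,0],"jaw":0.4}]'
python3 -c "
from h import *
go(645,-172,8);show('scene')"
```

```text
time_s: 17.75
tool_pos: [539.5, -235.2, 7.9]
ee_rot: [0.964, 0.266, 0.0, -0.0]
contact_force: [-0.4, -0.2, 0.5]
opening: 0.301
grasp_force: 0.1
t 17.8 pos [ 539.5 -235.2    7.9] pushdir -149.1 tilt [ 0. -0. -1.] F [-0.4 -0.2  0.5] open 0.3
offset after turn [ 1.23e+01 -1.00e-02 -0.00e+00]
scene [213.1 271.2   7.2 131.5] [ 728. -133.   14.]
scene [254.5 269.3   7.7 155.5] [735. -41.  14.]
scene [300.9 259.1   7.4 149. ] [724.  65.  14.]
scene [446.  219.  113.7 126. ] [665. 420.  14.]
scene [174.  211.5   8.5 168.5] [ 564. -222.   14.]
```

Tracking well, heading to cross the edge at y≈-177.

```bash
python3 -m crank '[{"offset":[0.9,0,0],"dr":[0,0,0],"jaw":0.4},{"offset":[0.9,0,0],"dr":[0,0,0],"jaw":0.4},{"offset":[0.9,0,0],"dr":[0,0,0],"jaw":0.4},{"offset":[0.9,0,0],"dr":[0,0,0],"jaw":0.4},{"offset":[0.9,0,0],"dr":[0,0,0],"jaw":0.4},{"offset":[0.9,0,0],"dr":[0,0,0],"jaw":0.4},{"offset":[0.9,0,0],"dr":[0,0,0],"jaw":0.4},{"offset":[0.9,0,0],"dr":[0,0,0],"jaw":0.4},{"offset":[0.9,0,0],"dr":[0,0,0],"jaw":0.4},{"offset":[0.9,0,0],"dr":[0,0,0],"jaw":0.4},{"offset":[0.9,0,0],"dr":[0,0,0],"jaw":0.4},{"offset":[0.9,0,0],"dr":[0,0,0],"jaw":0.4}]'
python3 -m crank '[{"offset":[0.9,0,0],"dr":[0,0,0],"jaw":0.4},{"offset":[0,0,0],"dr":[0,0,0],"jaw":0.4},{"offset":[0,0,-2],"dr":[0,0,0],"jaw":0.4},{"offset":[0,0,-4],"dr":[0,0,0],"jaw":0.4},{"offset":[-1,0,-4],"dr":[0,0,0],"jaw":0.4},{"offset":[-3,0,-4],"dr":[0,0,0],"jaw":0.4},{"offset":[-4,0,-2],"dr":[0,0,0],"jaw":0.4},{"offset":[-3,0,0],"dr":[0,0,0],"jaw":0.4},{"offset":[0,0,0],"dr":[0,0,0],"jaw":0.4},{"offset":[0,0,0],"dr":[0,0,0],"jaw":0.4}]'
python3 -c "
from h import *
go(645,-172,8);show('scene')
cv2.imwrite('pics/s4.png',vision.camera('scene')[:,:,::-1])"
```

```text
time_s: 19.0
tool_pos: [632.3, -179.8, 8.0]
ee_rot: [0.964, 0.266, 0.0, -0.0]
contact_force: [-0.3, 0.1, 0.2]
opening: 0.302
grasp_force: 0.0
time_s: 20.0
tool_pos: [544.6, -232.3, 168.0]
ee_rot: [0.964, 0.265, 0.0, -0.0]
contact_force: [1.1, -1.2, -1.1]
opening: 0.297
grasp_force: 0.0
t 20.0 pos [ 544.6 -232.3  168. ] pushdir -149.2 tilt [ 0. -0. -1.] F [ 1.1 -1.2 -1.1] open 0.3
offset after turn [11.7  -0.03 16.  ]
scene [192.  278.5   7.5 132. ] [ 739. -180.   14.]
scene [213.5 271.5   7.4 132.5] [ 729. -132.   14.]
scene [254.5 269.3   7.7 154.5] [735. -41.  14.]
scene [301.2 259.2   7.5 150. ] [724.  66.  14.]
scene [446.  219.  113.7 125. ] [665. 420.  14.]
```

View pics/s4.png

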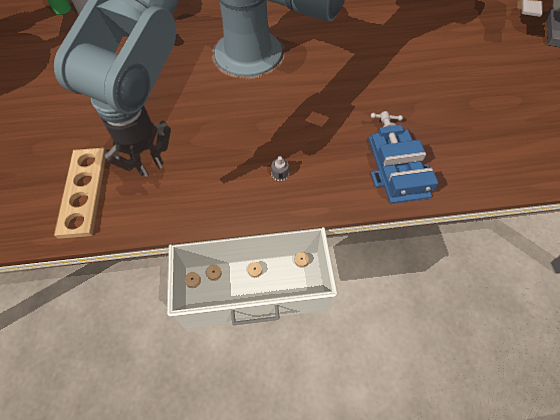

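All four cores lie in the bin, at (192,279), (213,272), (254,269) and (302,259). The saw, board and vise are where they were, and the arm is clear at z = 168.

```bash
python3 -c "
from plant import order
print(order.finish_job())"
```

```text
the job is handed in; nothing more can be done
None
```

All four cores were pushed over the far edge into the scrap bin, the saw, board and vise are where they stood, and the job was handed in at about 20 s. The one risk is that joint 6 read -2.741 against its -2.74 limit before I turned it back.

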